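# Check a speaker crossover's coil under the loupe

### The job

To check the crossover's coil for damage, first slide the stage by its knob, without slamming it, along the rail until it is fully home against the end stop, and leave it there. Then pick up the loupe by its handle and hold it level over the coil, lens centred on the coil and rim at the same height as the set collar on the column (it marks the lens's focal height), without touching the board or stand with it. Leave the other things on the bench alone, and finish while still holding the loupe there, steady.

Things in the scene. Friction and masses are not known exactly. Their poses are not given: they have to be found in the camera images.
- stand: Fixed inspection stand; base plate 200 (x) x 340 (y) mm, top at 18 mm; origin under its centre, z up. Rail along its y at x=-30; end stop (block 50 wide, top at 58 mm) at the rail's +y end. Column 14 mm thick, 295 tall, at x=+70, y=+80; a black lamp hangs from it 190 to 290 mm above the bench, within x=+5 to +85, y=+65 to +190. Heights are above the bench
- stage (a joint): Stage position on the rail, m: grows towards the end stop (stand's +y), 0.150 when home. Starts 80 to 150 mm short; about 1.5 N of friction, stays where left. Aluminium plate 100 (x) x 150 (y) mm, top 54 mm above the bench; a green crossover board 80 x 90 mm is clamped on it, its parts no higher than 74 mm but for the coil (81 mm)
- stage_knob (a point): Centre of the top of the stage's round black knob, 85 mm above the bench: 24 mm in diameter, 31 mm tall, standing on the stage plate 76 mm behind the coil (towards the stand's -y) and well clear of everything at its sides
- coil_top (a point): Centre of the top of the copper coil (white round bobbin 38 mm in diameter, 20 mm tall) in the middle of the board. It rides with the stage; with the stage home it is 100 mm from the column's axis, straight across from it along the stand's x
- collar_mid (a point): Middle of the dark steel set collar clamped on the column: 32 mm in diameter and 14 mm tall, with a small thumbscrew. It is at 130 to 180 mm above the bench, and does not slip. Its height is the focal height: the middle of the lens belongs at this height
- loupe: Hand loupe, about 0.09 kg, lying flat on the bench: round lens in a dark rim 72 mm in diameter and 14 mm thick, with a straight black handle. Origin at the centre of the rim's underside; x points from the handle to the lens, z up, square to the lens
- lens (a point): Centre of the lens, halfway up the rim (7 mm above the loupe's origin)
- loupe_handle (a point): Middle of the loupe's handle, 96 mm from the lens centre on the loupe's -x side; the handle is 100 mm long, 18 mm wide and 14 mm thick, its middle at the same height as the lens centre
- driver: Bystander: loudspeaker driver lying on its magnet, 165 mm in diameter, 70 mm tall; origin under its centre
- spacer: Bystander: flat brown fibreboard spacer ring, 165 mm in diameter, 18 mm tall; origin under its centre
- tweeter: Bystander: small black tweeter, 50 mm in diameter, 24 mm tall; origin under its centre
- screwdriver: Bystander: screwdriver lying along its x axis
- tape: Bystander: roll of paper tape, 100 mm in diameter, 24 mm tall; origin under its centre
- fuse_jar: Bystander: clear jar with black cap, 52 mm in diameter, 60 mm tall; origin under its centre
- pry_tool: Bystander: flat black plastic trim tool, 175 mm long, lying along its x axis
There are look-alikes about, which are no part of the job. There is more than one size of the loupe; the one meant has the size given above.

How it is judged:
By the outcome, as a careful person would: the job done as asked, in the order asked, and still so for the second after the job is handed in, while the arm keeps its last pose, push and grip.
It also fails if it takes over 64 s, if anything falls off the work surface, if the arm or the gripper's body presses on something with over 40 N, if the wrist force passes 120 N, or if a joint passes its speed limit or range.

### The arm

A 7-joint arm with a two-finger parallel gripper is mounted at the origin on the work surface. World frame = base frame: x ahead of the robot, y to its left, z up, the work surface at z = 0. Lengths are in mm, angles in rad, forces in N, time in s.
With the tool pointing down it reaches from about 400 to 900 mm from the base axis. Payload 5.5 kg.
Tool frame: the origin (TCP) lies between the finger pads; the fingertips stand 14 mm ahead of it and the grasp point (between the pads) lies 5 mm behind it (arm.tip_extent is the distance from the TCP to the fingertips, in mm); z points along the fingers, y is the line along which they close (so a half turn about z gives the same grasp; the last joint's range is limited). The gripper opens to 92 mm and grips with 3 to 60 N. Pads are 19 mm wide; open, the fingers measure 130 mm over their backs; the gripper's body (75 mm by 190 mm) begins 47 mm behind the grasp point.
Start: joints at [1.519, 0.501, -0.427, 1.55, 0.221, 1.138, -0.21], TCP at [201.291, -618.047, 208.129] pointing down, gripper open.
Joint ranges: [-2.88, 2.88], [-0.31, 2.03], [-1.54, 1.56], [0.2, 2.42], [-1.41, 4.55], [0.19, 2.02], [-2.57, 2.57]. Speed limits (rad/s): [2.57, 2.57, 3.14, 3.14, 3.14, 3.14, 3.14].

### API

Orientations are given as a unit quaternion [x, y, z, w].
In Python, from cell import arm, imaging gives the robot as it stands.
- The arm moves only by the tool send_rows, never from a script. Its arguments are lists of equal length, an entry for each row: "hand": the finger opening in m, from 0 to 0.0918; "translation": the shift along the tool's x, y, z in m, a list of three; "yaw": the turn about the tool's z in rad. A call has 1 to 5 rows; each row shifts and turns the commanded pose from where the row before left it, along the tool's axes as they then stand; what a row does not reach is not made up. A row lasts 1/12 s, in which the tool goes at most 41.7 mm and 7.16 degrees, less where a joint would pass 70% of its speed; a pose out of reach is approached as far as the arm can. A call with a gripper value outside its range is refused whole. The fingers move at their own pace and stop on an object; "newtons" is the grip in N (left out, the last holds). Time passes only in rows, so rows that do not move let the fingers close. It gives the time, the measured TCP pose, the force, the opening and the grip force at its end, in the units of the state.
- arm.get_state(): the state, without advancing time (a new reading comes with each control period).
- imaging.capture(name): name is "scene" or "top" or "wrist"; returns (picture, depth): 384x512x3 uint8, red, green, blue; 384x512 float32, mm along the optical axis (not along the pixel's ray), 0 where there is no reading.
- imaging.get_calibration(name): a dict with "fov_y" (degrees; the focal length in pixels is half the picture's height over the tangent of half this angle, whatever the lens; pixels are square), "cx", "cy" (the principal point, pixels), "distortion" ([k1, k2, p1, p2, k3] as OpenCV has them; the pictures are not rectified), "R" (3x3) and "t" (3): a world point X has camera coordinates R X + t. Camera axes: x right, y down, z forward; pixel columns grow to the right and rows downward; lengths in mm; the calibration is good to about 2 mm. A picture is of the moment at which its call begins: read the wrist's pose just before it. get_calibration takes no time and is no camera call; for the wrist camera it gives the pose at the moment of the call.
- arm.hand_in(): hands the job in; it is judged then, once.
The state is a dict: "time": time; "joint_pos": joint angles; "qvel": joint speeds; "tau": joint torques, N m; "tcp_pos": TCP position; "tcp_rot": TCP orientation; "force": force on the tool from outside, world axes, zero at the start; "wrist_torque": the same for the moment, N m; "finger_gap": finger opening in mm; "gripper_force": force on a finger pad.
Only numpy, scipy, OpenCV 4.12 (cv2) and the standard library are available. Lean on these libraries where they do the work, as an engineer would, in place of code of your own. Each camera call takes 0.05 s, during which the arm holds its last target. There are 200 camera calls.

## Working session

There is one attempt and no reset: what is moved stays moved. The work goes in short steps, Python scripts to look and compute and a tool call to move; the robot and the scene stay as the last step left them, time stands still between calls to the robot, and variables do not carry over. Pictures are saved under pics/ and viewed, at most 10 in all, crops included, and the job is handed in when it is done.

Besides the shell and the picture viewer there is one more tool, called after "Request:" by a JSON object that holds its "fn" and its "kwargs". send_rows: Moves the arm, as the interface text tells. Its arguments: {"type":"object","properties":{"hand":{"type":"array"},"translation":{"type":"array"},"yaw":{"type":"array"},"newtons":{"type":"number"}},"required":["hand","translation","yaw"]}

```bash
mkdir -p pics; ls; cat > h.py <<'E'
import numpy as np, cv2
from cell import arm, imaging
def K(c):
    f=192/np.tan(np.radians(c['fov_y'])/2); return np.array([[f,0,c['cx']],[0,f,c['cy']],[0,0,1.]])
def ray(c,uv):
    R=np.array(c['R']);t=np.array(c['t'])
    p=cv2.undistortPoints(np.array([[uv]],float),K(c),np.array(c['distortion'],float))[0,0]
    return -R.T@t, R.T@np.array([p[0],p[1],1.])
def onz(c,uv,z):
    o,d=ray(c,uv); return o+d*(z-o[2])/d[2]
def bydepth(c,uv,D):
    o,d=ray(c,uv); return o+d*D
def proj(c,X):
    R=np.array(c['R']);return cv2.projectPoints(np.array(X,float).reshape(-1,1,3),cv2.Rodrigues(R)[0],np.array(c['t'],float),K(c),np.array(c['distortion'],float))[0][:,0]
def snap(n,fn):
    c=imaging.get_calibration(n); p,d=imaging.capture(n); np.savez('pics/'+fn+'.npz',p=p,d=d,**{k:np.array(v) for k,v in c.items()})
    cv2.imwrite('pics/'+fn+'.png',p[:,:,::-1]); return c,p,d
def load(fn):
    z=np.load('pics/'+fn+'.npz'); return {k:z[k] for k in ('fov_y','cx','cy','distortion','R','t')},z['p'],z['d']
E
python3 - <<'E'
from h import *
for n in('top','scene'):
    c,p,d=snap(n,n+'0'); print(n,c)
a=cv2.imread('pics/top0.png');b=cv2.imread('pics/scene0.png')
cv2.imwrite('pics/topbig.png',cv2.resize(a,(800,600)));
cv2.imwrite('pics/scenebig.png',cv2.resize(b,(800,600)))
print(arm.get_state())
E
```

```text
pics
top {'fov_y': 44.84867928083169, 'cx': 257.1263209963032, 'cy': 191.2260163100244, 'distortion': array([-0.04233807,  0.        ,  0.        ,  0.        ,  0.        ]), 'R': array([[-4.55411509e-03, -9.99988988e-01, -1.13328115e-03],
       [-9.98360620e-01,  4.61135468e-03, -5.70509243e-02],
       [ 5.70555220e-02,  8.71606793e-04, -9.98370626e-01]]), 't': array([ -16.92432607,  498.79479798, 1455.80477329])}
scene {'fov_y': 48.76642762400755, 'cx': 251.26060963949638, 'cy': 195.90946041614666, 'distortion': array([-0.06335961,  0.        ,  0.        ,  0.        ,  0.        ]), 'R': array([[-0.1902225 ,  0.9815821 , -0.01766321],
       [ 0.67994502,  0.1187471 , -0.72358406],
       [-0.70815971, -0.14965198, -0.69001023]]), 't': array([ 152.77280886, -252.57249221, 1717.85116147])}
{'time': 0.1, 'joint_pos': array([ 1.519224  ,  0.50178792, -0.42679267,  1.55136189,  0.22079192,
        1.1382706 , -0.21032598]), 'qvel': array([ 0.00114869, -0.0014662 , -0.00104793, -0.00279768, -0.0018673 ,
        0.00038481,  0.00077256]), 'tau': array([-1.07738320e-02, -5.67870533e+01, -5.83816722e+00, -2.79910809e+01,
       -6.89228531e-02,  2.42456608e-02,  5.99637247e-05]), 'tcp_pos': array([ 200.99429808, -617.43949944,  207.15272264]), 'tcp_rot': array([ 9.87639230e-01,  1.56741700e-01, -1.02421058e-04, -8.82920982e-04]), 'force': array([-0.46910856,  0.13148867, -0.53325672]), 'wrist_torque': array([-0.0030276 , -0.00220546, -0.01581508]), 'gripper_force': 0.0, 'finger_gap': 92.04746463020402}
```

View pics/topbig.png

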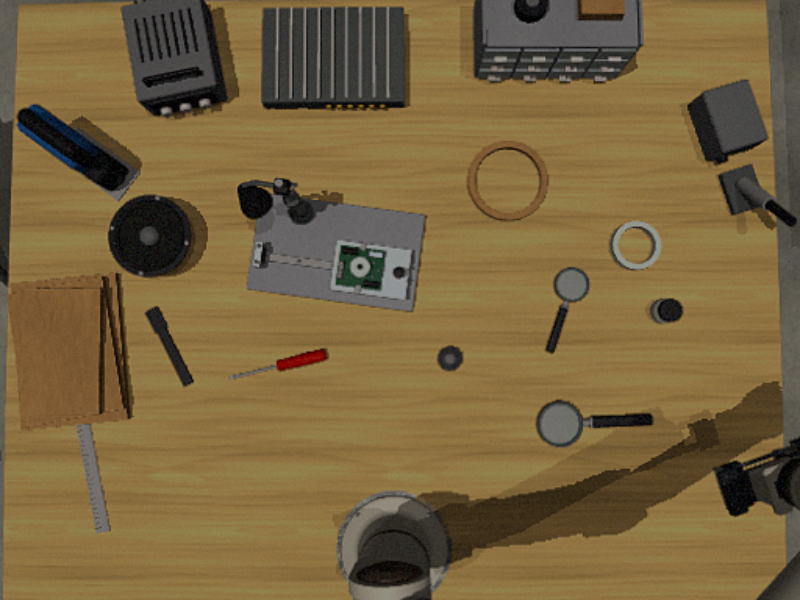

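View pics/scenebig.png

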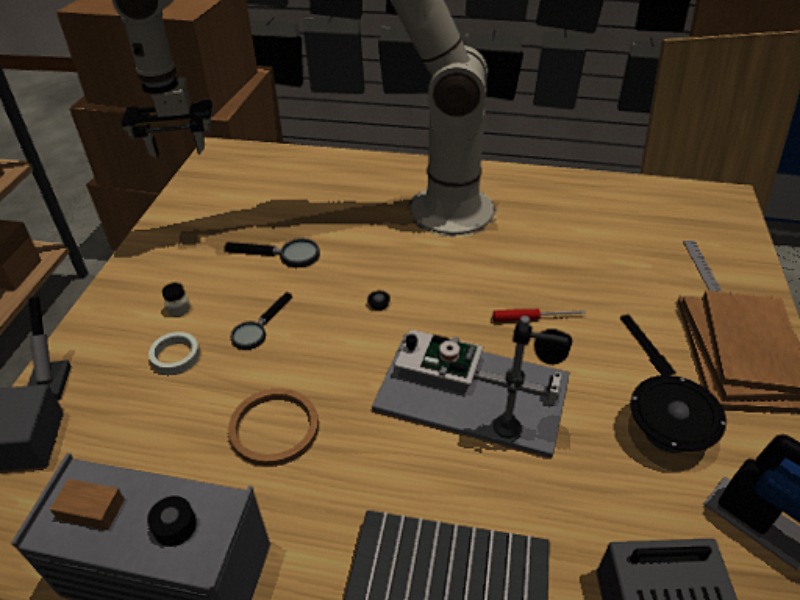

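The top view (800 px) shows the stand at (335,258) with its stage, knob at (399,272) and coil at (360,267). There are two loupes: A with its lens at (571,285) and B at (560,423). A's rim is about 35 px ≈ 70 mm and B's is about 46 px ≈ 92 mm, so A fits the 72 mm given. In the scene view the collar is on the column at (515,379). Next I'll measure these and confirm A in a crop.

```bash
python3 - <<'E'
from h import *
c,p,d=load('top0'); s=512/800
def P(u,v,z): return onz(c,(u*s,v*s),z)
print('corners',[P(*q,18).round(0)[:2] for q in((425,214),(411,311),(247,291))])
print('knob',P(399,272,85).round(1),'coil',P(360,267,81).round(1))
hsv=cv2.cvtColor(p,cv2.COLOR_RGB2HSV)
# loupes : non-wood mask (low saturation or dark)
m=((hsv[...,1]<75)|(hsv[...,2]<50)).astype(np.uint8)*255
for nm,(x0,y0,x1,y1) in dict(A=(535,255,600,360),B=(525,390,665,455)).items():
    x0,y0,x1,y1=[int(v*s) for v in(x0,y0,x1,y1)]
    mm=np.zeros_like(m);mm[y0:y1,x0:x1]=m[y0:y1,x0:x1]
    cs=sorted(cv2.findContours(mm,0,1)[0],key=cv2.contourArea)[::-1][:3]
    for k in cs:
        k=k[:,0].astype(float)
        W=np.array([onz(c,q,7)[:2] for q in k]); 
        if len(W)>4:
            r=cv2.minAreaRect(W.astype(np.float32)); print(nm,len(W),r)
    print(nm)
z=[cv2.resize(q,None,fx=6,fy=6,interpolation=cv2.INTER_CUBIC) for q in (p[158:232,335:395],)]
z2=cv2.resize(p[240:300,330:430],None,fx=4,fy=4)
o=np.zeros((600,800,3),np.uint8);o[:444,:360]=z[0];o[:240,380:780]=z2
c2,p2,d2=load('scene0')
z3=cv2.resize(p2[195:300,230:370],None,fx=3,fy=3); o[260:575,375:795]=z3
cv2.imwrite('pics/crop1.png',o[:,:,::-1])
E
```

```text
corners [array([671., -67.]), array([474., -38.]), array([516., 294.])]
knob [546.4 -14.2  85. ] coil [556.9  61.3  81. ]
A 125 ((479.7103271484375, -339.85650634765625), (68.28996276855469, 177.27772521972656), 62.434295654296875)
A
B 170 ((235.47740173339844, -404.6420593261719), (230.57025146484375, 91.42242431640625), 80.80680084228516)
B
```

View pics/crop1.png

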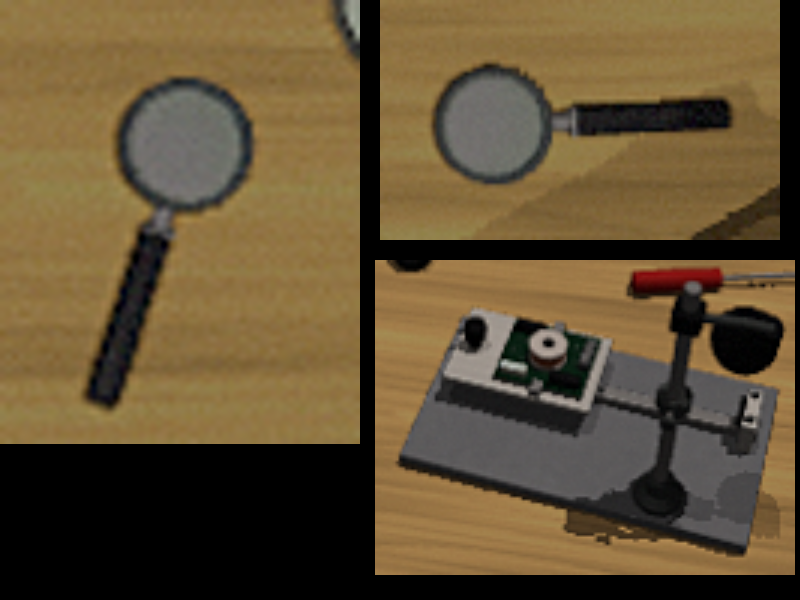

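Crop: A (left; rim 135 px at 6x ≈ 70 mm, total length about 177 mm) is the 72 mm loupe. B (top right; 92 mm rim, 230 mm long) is the look-alike. The collar is at scene crop (675,397). I'll turn the tool to line up with the stand, go above the knob, and look from there.

Request:
{"fn": "send_rows", "kwargs": {"hand": [0.0918, 0.0918, 0.0918, 0.0918, 0.0918], "translation": [[0, 0, 0], [0, 0, 0], [0, 0, 0], [0, 0, 0], [0, 0, 0]], "yaw": [-0.112, -0.112, -0.112, -0.112, -0.112]}}

```text
time: 0.52
tcp_pos: [201.1, -617.7, 207.6]
tcp_rot: [0.905, 0.426, 0.0, -0.001]
force: [0.5, -0.3, -0.1]
finger_gap: 92.0
gripper_force: 0.0
```

Request:
{"fn": "send_rows", "kwargs": {"hand": [0.0918, 0.0918, 0.0918, 0.0918, 0.0918], "translation": [[0, 0, 0], [0, 0, 0], [0, 0, 0], [0, 0, 0], [0, 0, 0]], "yaw": [-0.112, -0.112, -0.112, -0.112, -0.112]}}

```text
time: 0.93
tcp_pos: [201.0, -617.7, 207.5]
tcp_rot: [0.752, 0.66, 0.0, -0.0]
force: [0.4, -0.7, 0.4]
finger_gap: 91.8
gripper_force: 0.0
```

Request:
{"fn": "send_rows", "kwargs": {"hand": [0.0918, 0.0918, 0.0918, 0.0918, 0.0918], "translation": [[0.03, 0.012, 0], [0.03, 0.012, 0], [0.03, 0.012, 0], [0.03, 0.012, 0], [0.03, 0.012, 0]], "yaw": [0, 0, 0, 0, 0]}}

```text
time: 1.35
tcp_pos: [281.3, -475.9, 207.7]
tcp_rot: [0.754, 0.657, 0.0, -0.0]
force: [0.9, -0.0, 1.2]
finger_gap: 91.9
gripper_force: 0.0
```

Request:
{"fn": "send_rows", "kwargs": {"hand": [0.0918, 0.0918, 0.0918, 0.0918, 0.0918], "translation": [[0.03, 0.012, 0], [0.03, 0.012, 0], [0.03, 0.012, 0], [0.03, 0.012, 0], [0.03, 0.012, 0]], "yaw": [0, 0, 0, 0, 0]}}

```text
time: 1.77
tcp_pos: [361.0, -335.5, 207.9]
tcp_rot: [0.754, 0.657, -0.0, -0.0]
force: [0.4, -0.9, 0.3]
finger_gap: 91.6
gripper_force: 0.0
```

Request:
{"fn": "send_rows", "kwargs": {"hand": [0.0918, 0.0918, 0.0918, 0.0918, 0.0918], "translation": [[0.034, 0.014, 0], [0.034, 0.014, 0], [0.034, 0.014, 0], [0.034, 0.014, 0], [0.034, 0.014, 0]], "yaw": [0, 0, 0, 0, 0]}}

```text
time: 2.18
tcp_pos: [453.5, -176.6, 208.0]
tcp_rot: [0.754, 0.657, -0.0, 0.0]
force: [0.3, -0.1, -0.4]
finger_gap: 91.7
gripper_force: 0.0
```

Request:
{"fn": "send_rows", "kwargs": {"hand": [0.0918, 0.0918, 0.0918, 0.0918, 0.0918], "translation": [[0.034, 0.014, 0], [0.034, 0.014, 0], [0.034, 0.014, 0], [0.032, 0.014, 0], [0.0, 0.0, 0]], "yaw": [0, 0, 0, 0, 0]}}

```text
time: 2.6
tcp_pos: [529.7, -44.1, 208.9]
tcp_rot: [0.75, 0.661, 0.003, -0.001]
force: [-0.5, -0.2, 0.9]
finger_gap: 91.6
gripper_force: 0.0
```

```bash
python3 - <<'E'
from h import *
st=arm.get_state();print(st['tcp_pos'],st['tcp_rot'])
c,p,d=snap('wrist','w1'); R=np.array(c['R']);print(-R.T@np.array(c['t']),R.round(2))
cv2.imwrite('pics/w1b.png',cv2.resize(p[:,:,::-1],(800,600)))
E
```

```text
[529.67500529 -44.05611177 208.86504501] [ 7.50135566e-01  6.61277016e-01  2.96531268e-03 -7.39759960e-04]
[538.02619018  32.65836663 387.65798718] [[ 0.99 -0.12  0.  ]
 [-0.12 -0.95  0.29]
 [-0.03 -0.28 -0.96]]
```

View pics/w1b.png

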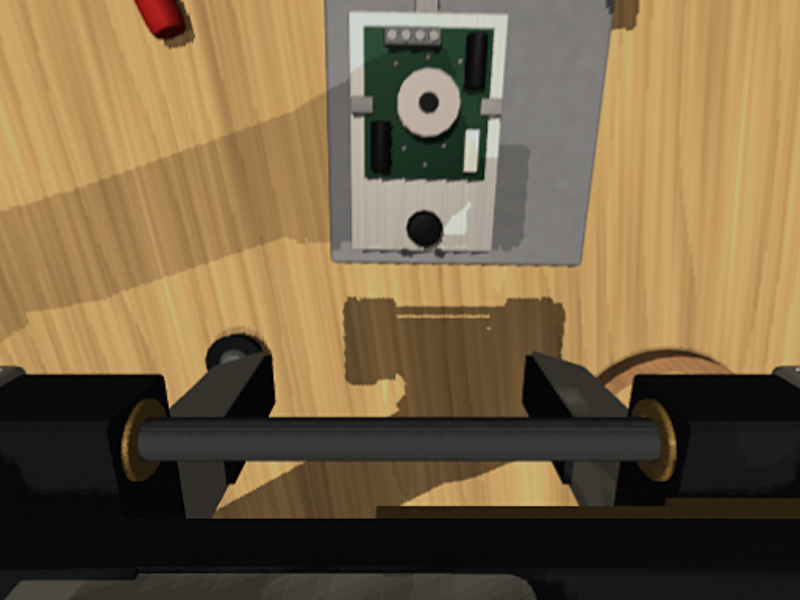

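The wrist view shows the knob at (424,228), the coil at (429,102) and the plate's rear edge running from (332,262) to (580,265). I'll work out the stand pose from these.

```bash
python3 - <<'E'
from h import *
c,p,d=load('w1'); s=.64
P=lambda u,v,z:onz(c,(u*s,v*s),z).round(1)
print('knob',P(424,228,85),'coil',P(429,102,81),'coil depth',d[int(112*s),int(440*s)],bydepth(c,(440*s,112*s),d[int(112*s),int(440*s)]))
print('knob depth',bydepth(c,(424*s,228*s),d[int(228*s),int(424*s)]).round(1))
a,b=P(332,262,18),P(580,265,18);print('rear edge',a,b,np.arctan2(b[1]-a[1],b[0]-a[0]))
a,b=P(350,247,54),P(352,15,54);print('stage L edge',a,b,'yaw',-np.arctan2(b[0]-a[0],b[1]-a[1]))
a,b=P(491,248,54),P(507,15,54);print('stage R edge',a,b,'yaw',-np.arctan2(b[0]-a[0],b[1]-a[1]))
c0,p0,d0=load('top0')
for n,(u,v) in dict(lens=(366,182.2),hm=(357,210.5)).items(): print(n,onz(c0,(u,v),7).round(1))
# plate corners in top0 by mask: grey stand
c2,p2,d2=load('scene0')
o,dr=ray(c2,(330,240.7)); col=np.array([673.5,183.5])
t=((col-o[:2])@dr[:2])/(dr[:2]@dr[:2]); print('collar',o+t*dr, 'miss',o[:2]+t*dr[:2]-col)
print('collar depth pts',[bydepth(c2,(u,v),d2[v,u]).round(0) for u,v in((330,240),(331,242),(329,238),(330,225),(330,255))])
E
```

```text
knob [550.2 -12.2  85. ] coil [561.6  62.1  81. ] coil depth 284.55887 [567.3857396   55.5451921   83.03379429]
knob depth [550.1 -11.9  86.9]
rear edge [477.2 -39.8  18. ] [673.3 -67.1  18. ] -0.13832564121726443
stage L edge [497.7 -23.6  54. ] [521.3 120.7  54. ] yaw -0.16211293229901907
stage R edge [597.3 -36.9  54. ] [617.3 108.7  54. ] yaw -0.13650834617913005
lens [ 526.3 -366.1    7. ]
hm [ 436.4 -335.9    7. ]
collar [673.80601485 187.97347644 152.68729265] miss [0.30601485 4.47347644]
collar depth pts [array([688., 187., 172.]), array([690., 190., 167.]), array([686., 183., 177.]), array([682., 181., 221.]), array([611., 199.,  17.])]
```

Request:
{"fn": "send_rows", "kwargs": {"hand": [0.0918, 0.0918, 0.0918, 0.0918, 0.0918], "translation": [[0.018, 0.008, 0], [0.0165, 0.008, 0.02], [0, 0, 0.03], [0, 0, 0.03], [0, 0, 0.03]], "yaw": [0, 0, 0, 0, 0]}}

```text
time: 3.07
tcp_pos: [547.0, -22.4, 96.8]
tcp_rot: [0.754, 0.657, -0.0, 0.0]
force: [-0.2, -0.9, 0.3]
finger_gap: 91.7
gripper_force: 0.0
```

```bash
python3 - <<'E'
from h import *
c2,p2,d2=load('scene0')
for v in range(225,256): print(v,[tuple(bydepth(c2,(u,v),d2[v,u]).round(0).astype(int)) if d2[v,u]>0 else 0 for u in (326,329,332,335)],p2[v,330])
st=arm.get_state();print(st['tcp_pos'],st['tcp_rot'],st['force'])
E
```

```text
225 [(np.int64(478), np.int64(180), np.int64(2)), (np.int64(478), np.int64(190), np.int64(3)), (np.int64(688), np.int64(185), np.int64(228)), (np.int64(682), np.int64(193), np.int64(224))] [ 9 12 17]
226 [(np.int64(487), np.int64(181), np.int64(6)), (np.int64(481), np.int64(190), np.int64(2)), (np.int64(686), np.int64(186), np.int64(223)), (np.int64(683), np.int64(193), np.int64(220))] [12 14 19]
227 [(np.int64(488), np.int64(181), np.int64(2)), (np.int64(481), np.int64(191), np.int64(-3)), (np.int64(687), np.int64(186), np.int64(220)), (np.int64(483), np.int64(209), np.int64(3))] [14 17 21]
228 [(np.int64(491), np.int64(181), np.int64(1)), (np.int64(681), np.int64(180), np.int64(208)), (np.int64(687), np.int64(187), np.int64(217)), (np.int64(489), np.int64(209), np.int64(4))] [21 23 25]
229 [(np.int64(512), np.int64(181), np.int64(19)), (np.int64(684), np.int64(180), np.int64(208)), (np.int64(688), np.int64(187), np.int64(213)), (np.int64(490), np.int64(210), np.int64(1))] [21 22 22]
230 [(np.int64(518), np.int64(181), np.int64(21)), (np.int64(685), np.int64(180), np.int64(205)), (n
[... 4600 characters left out ...]
), (np.int64(687), np.int64(190), np.int64(118)), (np.int64(604), np.int64(205), np.int64(19)), (np.int64(606), np.int64(213), np.int64(23))] [72 70 69]
254 [(np.int64(685), np.int64(183), np.int64(110)), (np.int64(683), np.int64(191), np.int64(109)), (np.int64(608), np.int64(205), np.int64(20)), (np.int64(604), np.int64(214), np.int64(16))] [75 72 71]
255 [(np.int64(686), np.int64(183), np.int64(107)), (np.int64(612), np.int64(196), np.int64(18)), (np.int64(611), np.int64(205), np.int64(18)), (np.int64(611), np.int64(214), np.int64(20))] [80 79 78]
[546.97741319 -22.39667821  96.75258415] [ 7.53852337e-01  6.57043678e-01 -4.12400254e-04  2.97335088e-04] [-0.2007037  -0.87743768  0.26009035]
```

Request:
{"fn": "send_rows", "kwargs": {"hand": [0.0918, 0.0918, 0.0918, 0.0918, 0.0918], "translation": [[0.01, 0.0015, 0], [0, 0, 0.012], [0, 0, 0.012], [0, 0, 0], [0, 0, 0]], "yaw": [0, 0, 0, 0, 0]}}

```text
time: 3.48
tcp_pos: [550.5, -11.6, 74.5]
tcp_rot: [0.754, 0.657, 0.0, 0.0]
force: [-0.5, 0.5, -0.5]
finger_gap: 92.0
gripper_force: 0.0
```

```bash
python3 - <<'E'
from h import *
st=arm.get_state();print(st['tcp_pos'],st['tcp_rot'])
c,p,d=snap('wrist','w2')
cv2.imwrite('pics/w2b.png',cv2.resize(p[:,:,::-1],(800,600)))
E
```

```text
[550.48516132 -11.58991601  74.52240493] [7.53591506e-01 6.57342984e-01 4.29341672e-06 2.10038274e-04]
```

View pics/w2b.png

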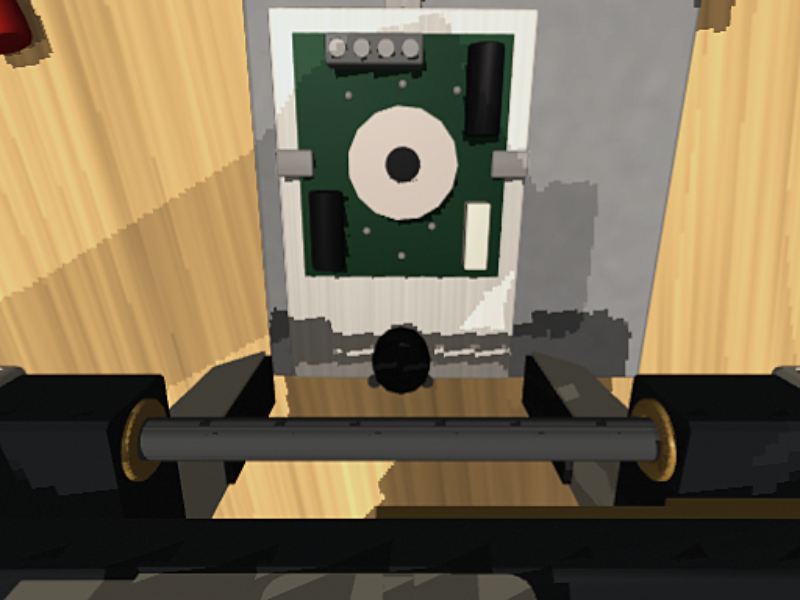

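The knob is centred between the fingers at (401,355). I'll check its fore-aft position and refine the stand yaw from this view.

```bash
python3 - <<'E'
from h import *
c,p,d=load('w2'); s=.64
P=lambda u,v,z:onz(c,(u*s,v*s),z).round(1)
k=P(401,352,85);q=P(403,163,81);print('knob',k,'coil',q,np.arctan2(*(k-q)[:2]*-1))
for n,a,b,z in(('boardL',(293,34),(306,276),56),('boardR',(513,35),(499,275),56),('plateL',(270,10),(288,325),54),('plateR',(537,10),(514,300),54)):
    a=P(*a,z);b=P(*b,z);print(n,a,b,'yaw',-np.arctan2(*(a-b)[:2]))
for v in(335,340,345,350,355,360): print(v,bydepth(c,(401*s,v*s),d[int(v*s),int(401*s)]).round(1))
E
```

```text
knob [551.7  -5.9  85. ] coil [561.7  63.1  81. ] 0.1439254493882163
boardL [527.5 113.7  56. ] [514.6  22.1  56. ] yaw -0.1399095935304254
boardR [608.4 102.4  56. ] [596.6  11.4  56. ] yaw -0.12895079890247815
plateL [520.4 123.1  54. ] [501.9   0.6  54. ] yaw -0.14988775210772984
plateR [618.2 109.8  54. ] [602.7  -1.4  54. ] yaw -0.13849613560886606
335 [552.4  -1.3  78.9]
340 [552.2  -2.3  81.8]
345 [552.2  -2.3  86.9]
350 [551.9  -4.6  86.2]
355 [551.6  -6.8  85.7]
360 [551.3  -8.7  86.1]
```

Request:
{"fn": "send_rows", "kwargs": {"hand": [0.0, 0.0, 0.0, 0.0, 0.0], "translation": [[0, 0, 0], [0, 0, 0], [0, 0, 0], [0, 0, 0], [0, 0, 0]], "yaw": [0, 0, 0, 0, 0], "newtons": 15}}

```text
time: 3.95
tcp_pos: [550.4, -11.4, 74.4]
tcp_rot: [0.754, 0.657, 0.0, 0.0]
force: [0.2, 0.0, -0.1]
finger_gap: 63.4
gripper_force: 0.0
```

Request:
{"fn": "send_rows", "kwargs": {"hand": [0.0, 0.0, 0.0, 0.0, 0.0], "translation": [[0, 0, 0], [0, 0, 0], [0, 0, 0], [0, 0, 0], [0, 0, 0]], "yaw": [0, 0, 0, 0, 0]}}

```text
time: 4.37
tcp_pos: [550.2, -11.2, 74.1]
tcp_rot: [0.754, 0.657, -0.0, -0.0]
force: [0.5, 0.2, -1.1]
finger_gap: 29.8
gripper_force: 0.0
```

Request:
{"fn": "send_rows", "kwargs": {"hand": [0.0, 0.0, 0.0, 0.0, 0.0], "translation": [[0, 0, 0], [0, 0, 0], [0, 0, 0], [0.001, 0, 0], [0.003, 0, 0]], "yaw": [0, 0, 0, 0, 0]}}

```text
time: 4.78
tcp_pos: [550.8, -7.7, 74.1]
tcp_rot: [0.754, 0.657, -0.0, 0.0]
force: [-0.9, 0.2, 0.4]
finger_gap: 1.1
gripper_force: 0.0
```

Request:
{"fn": "send_rows", "kwargs": {"hand": [0.0, 0.0, 0.0, 0.0, 0.0], "translation": [[0.005, 0, 0], [0.005, 0, 0], [0.005, 0, 0], [0.005, 0, 0], [0.005, 0, 0]], "yaw": [0, 0, 0, 0, 0]}}

```text
time: 5.2
tcp_pos: [554.3, 18.4, 74.2]
tcp_rot: [0.753, 0.658, 0.0, -0.0]
force: [-0.1, -0.2, -0.4]
finger_gap: 0.5
gripper_force: 0.0
```

The fingers closed on nothing, so I'll look before doing anything else.

```bash
python3 - <<'E'
from h import *
st=arm.get_state();print(st['tcp_pos'],st['tcp_rot'],st['force'],st['finger_gap'])
c,p,d=snap('wrist','w3'); 
c2,p2,d2=snap('scene','s3')
o=np.zeros((600,800,3),np.uint8); o[:300,:400]=cv2.resize(p,(400,300)); o[300:,:]=cv2.resize(p2[180:300,230:390],(800,600))[:300]
o[:300,400:]=cv2.resize(p2[190:280,230:350],(400,300),interpolation=cv2.INTER_CUBIC)
cv2.imwrite('pics/w3b.png',o[:,:,::-1])
print(proj(c,[st['tcp_pos'],[551,-12,85],[550.5,-11.5,60]])/.64)
E
```

```text
[554.28289405  18.35473118  74.18336436] [ 7.53311012e-01  6.57664435e-01  9.94433892e-05 -7.74681808e-06] [-0.1329404  -0.20359917 -0.43737503] 0.5022045080220886
[[399.66433746 354.93508374]
 [401.71714683 435.20375525]
 [400.03328971 403.29386397]]
```

View pics/w3b.png

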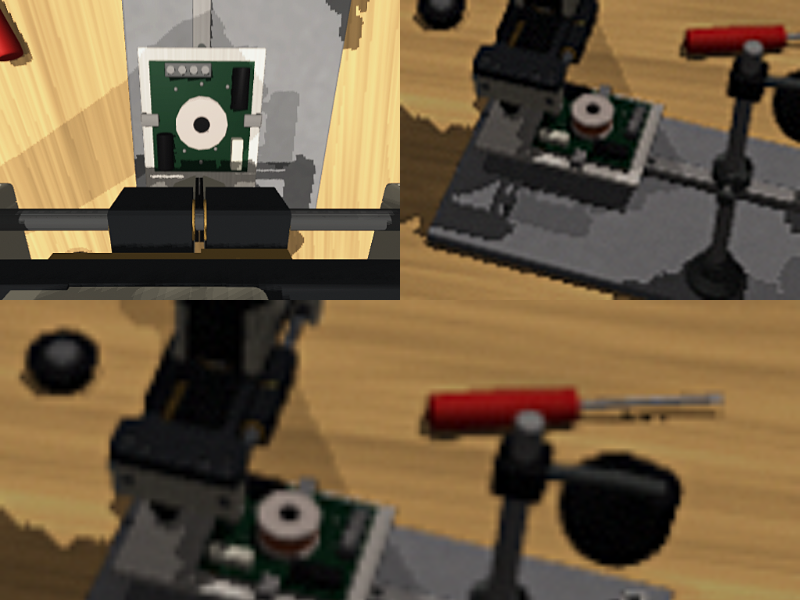

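The wrist view shows the coil at (402,248 of 800), with the closed fingers right behind the board. The knob is not visible. I'll check where the coil and fingertips are now, using depth.

```bash
python3 - <<'E'
from h import *
print(arm.tip_extent)
c,p,d=load('w3');s=.64
P=lambda u,v,z:onz(c,(u*s,v*s),z).round(1)
print('coil',P(403,249,81))
for v in range(335,420,8): print(v,[bydepth(c,(u*s,v*s),d[int(v*s),int(u*s)]).round(0).tolist() for u in(380,392,397,403,420)])
c,p,d=load('w2')
print('w2 tip',proj(c,[[550.5,-11.5,60],[550.5,-11.5,74],[550.5+46,-18,60]])/s)
for u,v in((268,362),(268,400),(540,365),(540,400)): print(bydepth(c,(u*s,v*s),d[int(v*s),int(u*s)]).round(0).tolist())
E
```

```text
14.0
coil [561.5  62.9  81. ]
335 [[546.0, 23.0, 62.0], [552.0, 23.0, 63.0], [554.0, 23.0, 63.0], [556.0, 23.0, 63.0], [564.0, 21.0, 62.0]]
343 [[546.0, 20.0, 64.0], [551.0, 20.0, 64.0], [553.0, 19.0, 63.0], [556.0, 19.0, 63.0], [563.0, 18.0, 63.0]]
351 [[545.0, 14.0, 56.0], [550.0, 13.0, 57.0], [552.0, 12.0, 56.0], [555.0, 13.0, 57.0], [563.0, 12.0, 57.0]]
359 [[549.0, 29.0, 100.0], [553.0, 27.0, 97.0], [554.0, 27.0, 97.0], [557.0, 27.0, 97.0], [563.0, 27.0, 99.0]]
367 [[549.0, 29.0, 107.0], [553.0, 27.0, 103.0], [554.0, 27.0, 104.0], [556.0, 27.0, 105.0], [562.0, 27.0, 107.0]]
375 [[555.0, 54.0, 166.0], [553.0, 27.0, 110.0], [554.0, 27.0, 111.0], [556.0, 27.0, 111.0], [563.0, 53.0, 165.0]]
383 [[555.0, 54.0, 169.0], [553.0, 27.0, 116.0], [555.0, 28.0, 117.0], [556.0, 27.0, 117.0], [563.0, 53.0, 169.0]]
391 [[555.0, 54.0, 172.0], [553.0, 27.0, 121.0], [554.0, 27.0, 122.0], [556.0, 27.0, 122.0], [562.0, 54.0, 173.0]]
399 [[555.0, 54.0, 175.0], [553.0, 27.0, 126.0], [554.0, 27.0, 126.0], [556.0, 27.0, 127.0], [562.0, 53.0, 175.0]]
407 [[555.0, 54.0, 178.0], [553.0, 28.0, 132.0], [554.0, 26.0, 128.0], [556.0, 27.0, 131.0], [562.0, 53.0, 177.0]]
415 [[555.0, 54.0, 181.0], [553.0, 27.0, 135.0], [554.0, 23.0, 129.0], [556.0, 27.0, 136.0], [562.0, 53.0, 181.0]]
w2 tip [[399.54674092 341.31612089]
 [399.68479218 354.19885966]
 [505.60276939 341.78591068]]
[506.0, 3.0, 101.0]
[504.0, -10.0, 103.0]
[599.0, -8.0, 105.0]
[595.0, -15.0, 117.0]
```

```bash
python3 - <<'E'
from h import *
c,p,d=load('scene0')
for z in(193,207,228): print(z,(proj(c,[[216.7,-664,z],[185.3,-570.6,z]])/.64).round(0).tolist())
c,p,d=load('s3')
for z in(60,74,96): print(z,proj(c,[[554.3,18.4,z]]).round(1).tolist())
o=np.hstack([cv2.resize(q,None,fx=6,fy=6,interpolation=cv2.INTER_CUBIC) for q in(load('scene0')[1][60:130,70:140],p[195:265,245:305])])
cv2.imwrite('pics/tips.png',o[:,:,::-1]);print(o.shape)
E
```

```text
193 [[160.0, 168.0], [202.0, 164.0]]
207 [[159.0, 162.0], [201.0, 158.0]]
228 [[156.0, 155.0], [199.0, 151.0]]
60 [[272.5, 223.4]]
74 [[272.6, 220.2]]
96 [[272.7, 215.1]]
(420, 780, 3)
```

View pics/tips.png

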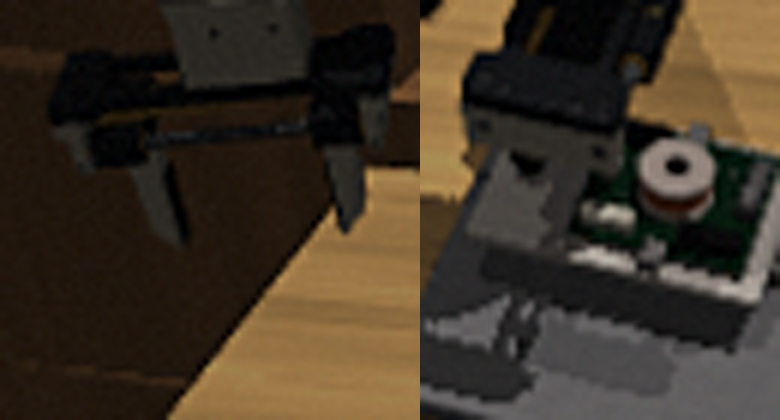

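The cameras show the fingertips at about z≈95, not the z≈60 the reported TCP implies, so they passed above the knob. Both the scene view at the start (tips about 27 mm higher than computed) and the wrist depth agree on this. The coil hasn't moved. I'll go back over the knob, open, and step down while looking.

Request:
{"fn": "send_rows", "kwargs": {"hand": [0.0, 0.0, 0.0, 0.07, 0.07], "translation": [[-0.01, 0, 0], [-0.01, 0, 0], [-0.011, 0.001, 0], [0, 0, 0], [0, 0, 0]], "yaw": [0, 0, 0, 0, 0]}}

```text
time: 5.72
tcp_pos: [550.8, -15.6, 74.0]
tcp_rot: [0.755, 0.656, -0.0, 0.0]
force: [0.3, -0.5, -1.0]
finger_gap: 9.2
gripper_force: 0.0
```

Request:
{"fn": "send_rows", "kwargs": {"hand": [0.07, 0.07, 0.07, 0.07, 0.07], "translation": [[0, 0, 0], [0, 0, 0], [0, 0, 0], [0, 0, 0], [0, 0, 0]], "yaw": [0, 0, 0, 0, 0]}}

```text
time: 6.13
tcp_pos: [551.0, -12.9, 74.2]
tcp_rot: [0.753, 0.658, 0.0, -0.0]
force: [-0.5, 0.5, -0.1]
finger_gap: 43.0
gripper_force: 0.0
```

Request:
{"fn": "send_rows", "kwargs": {"hand": [0.07, 0.07, 0.07, 0.07, 0.07], "translation": [[0, 0, 0.004], [0, 0, 0.004], [0, 0, 0.004], [0, 0, 0], [0, 0, 0]], "yaw": [0, 0, 0, 0, 0]}}

```text
time: 6.55
tcp_pos: [550.5, -13.3, 61.6]
tcp_rot: [0.753, 0.657, -0.0, -0.0]
force: [1.3, 0.0, 0.0]
finger_gap: 69.8
gripper_force: 0.0
```

```bash
python3 - <<'E'
from h import *
st=arm.get_state();print(st['tcp_pos'],st['force'],st['finger_gap'])
c,p,d=snap('wrist','w4');R=c['R']
V,U=np.mgrid[0:384,0:512]
q=cv2.undistortPoints(np.stack([U,V],-1).reshape(-1,1,2).astype(float),K(c),np.array(c['distortion']))[:,0]
X=(np.c_[q,np.ones(len(q))]*d.reshape(-1,1)-np.array(c['t']))@np.array(R)
L=X-st['tcp_pos']; a=1.4342; xt=L[:,0]*np.cos(a)+L[:,1]*np.sin(a); yt=L[:,0]*np.sin(a)-L[:,1]*np.cos(a)
ok=(d.ravel()>0)
for side in(-1,1):
    m=ok&(yt*side>25)&(yt*side<62)&(abs(xt)<15)&(X[:,2]>57); z=X[m,2]; print('finger z pct',side,m.sum(),np.percentile(z,[0,2,5,10,25]).round(0), xt[m].max().round(1), 'inner',np.percentile(yt[m]*side,[1,5]).round(0))
m=ok&(abs(yt)<16)&(abs(xt)<20)&(X[:,2]>75)&(X[:,2]<92); print('knob z',np.median(X[m,2]),'x',np.percentile(xt[m],[2,98]),'y',np.percentile(yt[m],[2,98]))
m=ok&(abs(yt)<60)&(abs(xt)<40); print(np.histogram(X[m,2],bins=range(0,200,10)))
E
```

```text
[550.54115651 -13.31218759  61.59853793] [1.27234958 0.04212117 0.04955939] 69.75359270222495
finger z pct -1 3141 [ 57.  83.  87.  92. 104.] 15.0 inner [35. 35.]
finger z pct 1 2845 [ 57.  83.  87.  92. 102.] 15.0 inner [34. 34.]
knob z 85.89672565164706 x [-8.27772309 12.01828237] y [-10.38485365   9.94216502]
(array([    0,    60,    76,     0,     0,  9151,  1430,   430,  1601,
         759,   869,   946,   838,   489,   688,  3134, 12136, 12981,
       18275]), array([  0,  10,  20,  30,  40,  50,  60,  70,  80,  90, 100, 110, 120,
       130, 140, 150, 160, 170, 180, 190]))
```

Measured: tips at z≈82 with TCP at 61.6, so they really sit about 20 mm above the reported TCP. The knob is centred between them. I'll go down 20 mm to put the tips at about 62 and grip.

Request:
{"fn": "send_rows", "kwargs": {"hand": [0.07, 0.07, 0.07, 0.07, 0.07], "translation": [[0, 0, 0.006], [0, 0, 0.006], [0, 0, 0.005], [0, 0, 0.003], [0, 0, 0]], "yaw": [0, 0, 0, 0, 0]}}

```text
time: 7.02
tcp_pos: [550.2, -13.4, 41.1]
tcp_rot: [0.753, 0.657, -0.001, -0.001]
force: [0.1, 0.4, 0.9]
finger_gap: 69.7
gripper_force: 0.0
```

Request:
{"fn": "send_rows", "kwargs": {"hand": [0, 0, 0, 0, 0], "translation": [[0, 0, 0], [0, 0, 0], [0, 0, 0], [0, 0, 0], [0, 0, 0]], "yaw": [0, 0, 0, 0, 0], "newtons": 15}}

```text
time: 7.43
tcp_pos: [551.2, -13.4, 42.4]
tcp_rot: [0.754, 0.657, 0.0, 0.0]
force: [-0.1, -0.4, 0.1]
finger_gap: 41.3
gripper_force: 0.0
```

Request:
{"fn": "send_rows", "kwargs": {"hand": [0, 0, 0, 0, 0], "translation": [[0, 0, 0], [0, 0, 0], [0, 0, 0], [0, 0, 0], [0, 0, 0]], "yaw": [0, 0, 0, 0, 0]}}

```text
time: 7.85
tcp_pos: [551.2, -13.4, 42.2]
tcp_rot: [0.754, 0.657, 0.0, 0.0]
force: [0.5, -0.4, 0.4]
finger_gap: 22.3
gripper_force: 15.0
```

Gripped, at 15 N. Now slide, gently.

Request:
{"fn": "send_rows", "kwargs": {"hand": [0, 0, 0, 0, 0], "translation": [[0.002, 0, 0], [0.004, 0, 0], [0.006, 0, 0], [0.006, 0, 0], [0.006, 0, 0]], "yaw": [0, 0, 0, 0, 0]}}

```text
time: 8.27
tcp_pos: [554.7, 11.1, 42.2]
tcp_rot: [0.753, 0.657, 0.0, 0.0]
force: [2.1, -2.1, -0.1]
finger_gap: 22.9
gripper_force: 15.0
```

Request:
{"fn": "send_rows", "kwargs": {"hand": [0, 0, 0, 0, 0], "translation": [[0.006, 0, 0], [0.006, 0, 0], [0.006, 0, 0], [0.006, 0, 0], [0.006, 0, 0]], "yaw": [0, 0, 0, 0, 0]}}

```text
time: 8.68
tcp_pos: [558.9, 40.7, 42.2]
tcp_rot: [0.754, 0.657, 0.0, 0.0]
force: [4.1, -1.6, -1.1]
finger_gap: 22.5
gripper_force: 15.0
```

Request:
{"fn": "send_rows", "kwargs": {"hand": [0, 0, 0, 0, 0], "translation": [[0.006, 0, 0], [0.006, 0, 0], [0.006, 0, 0], [0.006, 0, 0], [0.006, 0, 0]], "yaw": [0, 0, 0, 0, 0]}}

```text
time: 9.1
tcp_pos: [563.1, 70.2, 42.3]
tcp_rot: [0.754, 0.657, 0.0, 0.0]
force: [4.7, -2.6, -1.1]
finger_gap: 22.9
gripper_force: 15.0
```

Request:
{"fn": "send_rows", "kwargs": {"hand": [0, 0, 0, 0, 0], "translation": [[0.006, 0.0003, 0], [0.006, 0.0003, 0], [0.006, 0.0002, 0], [0.005, 0, 0], [0.004, 0, 0]], "yaw": [0, 0, 0, 0, 0]}}

```text
time: 9.52
tcp_pos: [566.9, 97.3, 42.2]
tcp_rot: [0.753, 0.658, 0.0, -0.0]
force: [2.6, -1.7, 0.9]
finger_gap: 22.8
gripper_force: 15.0
```

Request:
{"fn": "send_rows", "kwargs": {"hand": [0, 0, 0, 0, 0], "translation": [[0.003, 0, 0], [0.003, 0, 0], [0.003, 0, 0], [0.003, 0, 0], [0.002, 0, 0]], "yaw": [0, 0, 0, 0, 0]}}

```text
time: 9.93
tcp_pos: [568.8, 110.7, 42.2]
tcp_rot: [0.754, 0.657, 0.0, 0.0]
force: [3.7, -2.3, 0.8]
finger_gap: 22.6
gripper_force: 15.0
```

Request:
{"fn": "send_rows", "kwargs": {"hand": [0, 0, 0, 0, 0], "translation": [[0.0015, 0, 0], [0.0015, 0, 0], [0.0015, 0, 0], [0.0015, 0, 0], [0.0015, 0, 0]], "yaw": [0, 0, 0, 0, 0]}}

```text
time: 10.35
tcp_pos: [569.8, 117.9, 42.2]
tcp_rot: [0.754, 0.657, 0.0, 0.0]
force: [3.1, -2.6, 1.6]
finger_gap: 22.9
gripper_force: 15.0
```

Request:
{"fn": "send_rows", "kwargs": {"hand": [0, 0, 0, 0, 0], "translation": [[0.001, 0, 0], [0.001, 0, 0], [0.001, 0, 0], [0.001, 0, 0], [0.001, 0, 0]], "yaw": [0, 0, 0, 0, 0]}}

```text
time: 10.77
tcp_pos: [570.5, 122.7, 42.2]
tcp_rot: [0.754, 0.657, -0.0, 0.0]
force: [3.1, -5.3, 3.6]
finger_gap: 22.7
gripper_force: 15.0
```

Request:
{"fn": "send_rows", "kwargs": {"hand": [0, 0, 0, 0, 0], "translation": [[0.001, 0, 0], [0.001, 0, 0], [0.001, 0, 0], [0, 0, 0], [0, 0, 0]], "yaw": [0, 0, 0, 0, 0]}}

```text
time: 11.18
tcp_pos: [570.5, 122.6, 42.2]
tcp_rot: [0.754, 0.657, -0.002, 0.001]
force: [1.1, -8.1, 6.0]
finger_gap: 22.7
gripper_force: 15.0
```

The stage stopped after 137 mm of travel, as predicted, with the force rising to about 8 N, so it is home. I'll ease off, open, look, and rise.

Request:
{"fn": "send_rows", "kwargs": {"hand": [0, 0.06, 0.06, 0.06, 0.06], "translation": [[-0.002, 0, 0], [0, 0, 0], [0, 0, 0], [0, 0, 0], [0, 0, 0]], "yaw": [0, 0, 0, 0, 0]}}

```text
time: 11.6
tcp_pos: [569.2, 124.7, 41.6]
tcp_rot: [0.753, 0.658, -0.001, -0.001]
force: [-0.7, -0.0, 0.3]
finger_gap: 44.6
gripper_force: 0.0
```

Request:
{"fn": "send_rows", "kwargs": {"hand": [0.06, 0.06, 0.06, 0.06, 0.06], "translation": [[0, 0, 0], [0, 0, -0.01], [0, 0, -0.02], [0, 0, -0.02], [0, 0, 0]], "yaw": [0, 0, 0, 0, 0]}}

```text
time: 12.02
tcp_pos: [573.0, 125.3, 96.4]
tcp_rot: [0.753, 0.658, 0.003, 0.001]
force: [0.4, 1.1, 0.1]
finger_gap: 60.2
gripper_force: 0.0
```

```bash
python3 - <<'E'
from h import *
st=arm.get_state();print(st['tcp_pos'],st['force'],st['finger_gap'])
c,p,d=snap('wrist','w5'); c2,p2,d2=snap('scene','s5')
hsv=cv2.cvtColor(p,cv2.COLOR_RGB2HSV)
o=np.zeros((600,800,3),np.uint8); o[:384,:512]=p; o[384:600,512:800]=cv2.resize(p2[205:259,280:352],(288,216),interpolation=cv2.INTER_CUBIC)
o[:240,520:800]=cv2.resize(p[0:192,288:512],(280,240))
cv2.imwrite('pics/w5b.png',o[:,:,::-1])
E
```

```text
[572.97187837 125.34898692  96.40666738] [0.40460776 1.07794806 0.06505517] 60.23799491578284
```

View pics/w5b.png

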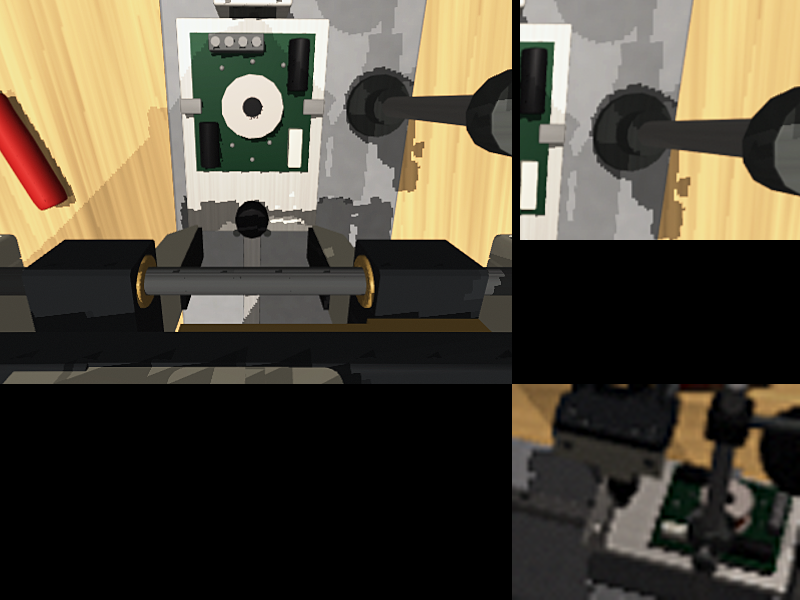

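The wrist view has the coil at (252,106), the stage's front edge at row 18 with the end stop at (255,5), and the collar at (490,110), partly cut off by the frame edge. I'll check the stop gap and collar height by depth.

```bash
python3 - <<'E'
from h import *
c,p,d=load('w5')
print('coil',onz(c,(252.5,106.5),81).round(1),bydepth(c,(252+12,106+10),d[116,264]).round(1))
print('stop',[(v,bydepth(c,(255,v),d[v,255]).round(0).tolist(),p[v,255].tolist()) for v in range(0,30,2)])
for v in(80,95,110,125,140): print(v,[(u,)+tuple(bydepth(c,(u,v),d[v,u]).round(0).tolist()) for u in (450,462,470,475,480,485,490,495,500,505,510)])
c2,p2,d2=load('s5')
for v in range(236,254): print(v,[tuple(bydepth(c2,(u,v),d2[v,u]).round(0).tolist()) for u in (327,330)],p2[v,330])
E
```

```text
coil [581.  198.8  81. ] [587.3 192.3  82.7]
stop [(0, [591.0, 262.0, 59.0], [245, 248, 247]), (2, [591.0, 260.0, 60.0], [248, 247, 243]), (4, [591.0, 260.0, 58.0], [207, 197, 184]), (6, [591.0, 259.0, 57.0], [63, 60, 54]), (8, [591.0, 258.0, 57.0], [20, 19, 18]), (10, [591.0, 257.0, 57.0], [31, 30, 28]), (12, [590.0, 256.0, 55.0], [29, 27, 26]), (14, [590.0, 254.0, 58.0], [27, 25, 23]), (16, [590.0, 254.0, 56.0], [23, 21, 19]), (18, [590.0, 253.0, 56.0], [184, 178, 165]), (20, [590.0, 251.0, 57.0], [245, 240, 229]), (22, [590.0, 250.0, 55.0], [237, 232, 223]), (24, [589.0, 249.0, 56.0], [236, 231, 222]), (26, [589.0, 248.0, 57.0], [236, 231, 223]), (28, [589.0, 247.0, 56.0], [236, 230, 223])]
80 [(450, 750.0, 196.0, 2.0), (462, 760.0, 195.0, 2.0), (470, 766.0, 194.0, 3.0), (475, 770.0, 193.0, 2.0), (480, 776.0, 193.0, 1.0), (485, 779.0, 192.0, 2.0), (490, 671.0, 198.0, 154.0), (495, 671.0, 198.0, 157.0), (500, 669.0, 197.0, 161.0), (505, 670.0, 197.0, 163.0), (510, 669.0, 197.0, 166.0)]
95 [(450, 679.0, 192.0, 117.0), (462, 680.0, 192.0, 126.0), (470, 679.0, 192.0, 132.0), (475, 666
[... 1554 characters left out ...]
7.0, 166.0)] [41 42 40]
243 [(696.0, 180.0, 168.0), (694.0, 188.0, 167.0)] [24 24 21]
244 [(695.0, 180.0, 163.0), (693.0, 188.0, 161.0)] [15 14 14]
245 [(697.0, 181.0, 161.0), (697.0, 188.0, 162.0)] [11 10 12]
246 [(701.0, 181.0, 162.0), (696.0, 189.0, 158.0)] [11 11 10]
247 [(704.0, 181.0, 161.0), (694.0, 189.0, 151.0)] [9 8 9]
248 [(710.0, 181.0, 165.0), (705.0, 189.0, 161.0)] [36 34 33]
249 [(713.0, 181.0, 164.0), (707.0, 189.0, 159.0)] [43 41 41]
250 [(711.0, 182.0, 158.0), (710.0, 189.0, 159.0)] [31 30 29]
251 [(709.0, 183.0, 152.0), (685.0, 192.0, 124.0)] [28 27 26]
252 [(686.0, 184.0, 121.0), (633.0, 196.0, 57.0)] [90 85 79]
253 [(689.0, 185.0, 120.0), (632.0, 197.0, 52.0)] [54 51 49]
```

The stage sits against the stop: depth is continuous from plate to stop, and the coil at (581,199) is 100 mm from the column axis at (680,185). The collar spans about 153.5–166, so its middle is at ≈159.5. Next, the loupe.

Request:
{"fn": "send_rows", "kwargs": {"hand": [0.06, 0.06, 0.06, 0.06, 0.06], "translation": [[0, 0, -0.02], [-0.01, 0, -0.03], [-0.034, -0.005, -0.01], [-0.034, -0.005, 0], [-0.034, -0.005, 0]], "yaw": [0, 0, 0, 0, 0]}}

```text
time: 12.53
tcp_pos: [540.1, 14.2, 152.4]
tcp_rot: [0.753, 0.658, 0.0, 0.0]
force: [-1.2, -0.8, -0.3]
finger_gap: 60.1
gripper_force: 0.0
```

Request:
{"fn": "send_rows", "kwargs": {"hand": [0.06, 0.06, 0.06, 0.06, 0.06], "translation": [[-0.034, -0.005, 0], [-0.034, -0.005, 0], [-0.034, -0.005, 0], [-0.034, -0.005, 0], [-0.034, -0.005, 0]], "yaw": [0, 0, 0, 0, 0]}}

```text
time: 12.95
tcp_pos: [491.2, -151.7, 151.5]
tcp_rot: [0.754, 0.657, -0.0, -0.001]
force: [0.6, -0.6, -0.7]
finger_gap: 59.7
gripper_force: 0.0
```

Request:
{"fn": "send_rows", "kwargs": {"hand": [0.06, 0.06, 0.06, 0.06, 0.06], "translation": [[-0.034, -0.005, 0], [-0.034, -0.005, 0], [-0.034, -0.005, 0], [-0.034, -0.005, 0], [-0.034, -0.005, 0]], "yaw": [0, 0, 0, 0, 0]}}

```text
time: 13.37
tcp_pos: [443.4, -316.5, 151.4]
tcp_rot: [0.754, 0.657, -0.0, -0.001]
force: [1.5, -0.8, -0.2]
finger_gap: 59.8
gripper_force: 0.0
```

```bash
python3 -c "
from h import *
s=arm.get_state();print(s['tcp_pos'],s['joint_pos'].round(2))"
```

```text
[ 443.36536378 -316.54144579  151.3948014 ] [ 1.21  0.47 -0.81  1.86  0.4   0.99  0.09]
```

Request:
{"fn": "send_rows", "kwargs": {"hand": [0.06, 0.06, 0.06, 0.06, 0.06], "translation": [[-0.018, -0.002, 0], [0, 0, 0], [0, 0, 0], [0, 0, 0], [0, 0, 0]], "yaw": [0.117, 0.117, 0.117, 0.117, 0.117]}}

```text
time: 13.78
tcp_pos: [439.6, -332.6, 151.2]
tcp_rot: [0.912, 0.409, -0.0, -0.001]
force: [0.4, -0.1, -0.7]
finger_gap: 60.1
gripper_force: 0.0
```

Request:
{"fn": "send_rows", "kwargs": {"hand": [0.06, 0.06, 0.06, 0.06, 0.06], "translation": [[0, 0, 0], [0, 0, 0], [0, 0, 0], [0, 0, 0], [0, 0, 0]], "yaw": [0.117, 0.117, 0.117, 0.117, 0.117]}}

```text
time: 14.2
tcp_pos: [439.7, -332.3, 151.2]
tcp_rot: [0.992, 0.129, -0.001, -0.001]
force: [-0.0, -0.4, -0.2]
finger_gap: 60.0
gripper_force: 0.0
```

Request:
{"fn": "send_rows", "kwargs": {"hand": [0.06, 0.06, 0.06, 0.06, 0.06], "translation": [[0, 0, 0], [0, 0, 0], [0, 0, 0], [0, 0, 0], [0, 0, 0]], "yaw": [0.117, 0.117, 0.117, 0.117, 0.117]}}

```text
time: 14.62
tcp_pos: [439.7, -332.3, 151.2]
tcp_rot: [0.987, -0.162, -0.001, -0.0]
force: [0.8, -0.3, 0.3]
finger_gap: 59.7
gripper_force: 0.0
```

Request:
{"fn": "send_rows", "kwargs": {"hand": [0.06, 0.06, 0.06], "translation": [[0, 0, 0.02], [0, 0, 0.02], [0, 0, 0]], "yaw": [0, 0, 0]}}

```text
time: 14.87
tcp_pos: [437.3, -330.8, 108.1]
tcp_rot: [0.987, -0.159, -0.003, -0.002]
force: [-0.3, 0.9, -1.1]
finger_gap: 59.8
gripper_force: 0.0
```

```bash
python3 - <<'E'
from h import *
st=arm.get_state();print(st['tcp_pos'],st['tcp_rot'],st['joint_pos'].round(2))
c,p,d=snap('wrist','w6')
cv2.imwrite('pics/w6b.png',p[:,:,::-1])
E
```

```text
[ 437.32225771 -330.78176177  108.10855605] [ 0.98722259 -0.15930084 -0.00340739 -0.00178426] [ 0.93  0.45 -0.41  1.89  0.23  0.86 -1.49]
```

View pics/w6b.png

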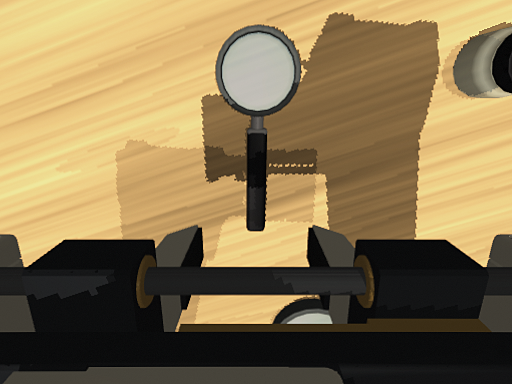

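The wrist view shows the rim centred at (258.5,70) and the handle running from (257,130) to (256,231), in line with the fingers.

```bash
cat >> h.py <<'E'
def loupe(c,p,d,z,zt=5):
    "rim ellipse + handle points from depth band around height z"
    V,U=np.mgrid[0:384,0:512]
    q=cv2.undistortPoints(np.stack([U,V],-1).reshape(-1,1,2).astype(float),K(c),np.array(c['distortion']))[:,0]
    return ((np.c_[q,np.ones(len(q))]*d.reshape(-1,1)-np.array(c['t']))@np.array(c['R'])).reshape(384,512,3)
E
python3 - <<'E'
from h import *
c,p,d=load('w6'); X=loupe(c,p,d,0)
print('lens',onz(c,(258.5,70),10).round(1)); 
for z in(14,10): print('handle',z,[onz(c,q,z).round(1).tolist() for q in((257,131),(256,230))])
for v in(150,180,200): 
    row=p[v].astype(int).sum(1); dk=np.where(row[235:280]<200)[0]+235; print(v,dk.min(),dk.max(),onz(c,((dk.min()+dk.max())/2,v),14).round(1),X[v,256].round(1))
print('bench',X[220,230],X[60,258],X[28,258],X[100,225])
E
```

```text
lens [ 532.1 -365.9   10. ]
handle 14 [[484.4, -348.9, 14.0], [393.9, -318.2, 14.0]]
handle 10 [[484.0, -348.8, 10.0], [392.2, -317.6, 10.0]]
150 246 278 [ 466.9 -347.9   14. ] [ 468.8 -342.8   14.8]
180 238 266 [ 443.2 -330.5   14. ] [ 442.5 -334.2   15.7]
200 247 265 [ 423.4 -327.9   14. ] [ 423.7 -328.    15.1]
bench [ 407.52081239 -295.03269847    2.34724122] [ 539.25214751 -367.75139843   13.77500012] [ 561.47976264 -374.99965332   15.64728755] [ 517.96717321 -331.10512635   15.54089817]
```

Request:
{"fn": "send_rows", "kwargs": {"hand": [0.06, 0.06, 0.06, 0.06, 0.06], "translation": [[0, 0.001, 0.03], [0, 0, 0.03], [0, 0, 0.025], [0, 0, 0.015], [0, 0, 0.005]], "yaw": [0, 0, 0, 0, 0]}}

```text
time: 15.33
tcp_pos: [438.6, -332.8, 5.2]
tcp_rot: [0.987, -0.159, -0.002, -0.001]
force: [-0.5, 0.1, 0.4]
finger_gap: 60.0
gripper_force: 0.0
```

Request:
{"fn": "send_rows", "kwargs": {"hand": [0.06, 0.06], "translation": [[0, 0, 0], [0, 0, 0]], "yaw": [0, 0]}}

```text
time: 15.5
tcp_pos: [440.9, -334.1, 8.1]
tcp_rot: [0.987, -0.159, 0.001, 0.0]
force: [1.2, 0.1, 0.7]
finger_gap: 60.0
gripper_force: 0.0
```

```bash
python3 - <<'E'
from h import *
from scipy.spatial.transform import Rotation as Ro
st=arm.get_state();print(st['tcp_pos'],st['tcp_rot'],st['force'])
c,p,d=snap('wrist','w7'); X=loupe(c,p,d,0)
L=(X-st['tcp_pos']).reshape(-1,3)@Ro.from_quat(st['tcp_rot']).as_matrix(); ok=d.ravel()>0
for s in(-1,1):
    m=ok&(L[:,1]*s>20)&(L[:,1]*s<58)&(abs(L[:,0])<15)&(L[:,2]<40)&(X.reshape(-1,3)[:,2]>8); print(s,m.sum(),'tool z of tips',np.percentile(L[m,2],[90,95,98,99.5]).round(1),'inner y',np.percentile(L[m,1]*s,2).round(1))
z=X.reshape(-1,3)[:,2]
m=ok&(abs(L[:,1])<14)&(L[:,0]>-60)&(L[:,0]<45)&(z>10)&(z<20); print('handle y',np.percentile(L[m,1],[3,50,97]).round(1),'x',np.percentile(L[m,0],[2,98]).round(1),np.median(z[m]))
E
```

```text
[ 440.92054878 -334.138258      8.09863239] [ 9.87221317e-01 -1.59354262e-01  5.07903207e-04  1.80142838e-04] [1.19343668 0.07636753 0.70604844]
-1 2825 tool z of tips [-31.8 -27.4 -23.7 -21.4] inner y 29.3
1 2553 tool z of tips [-31.1 -26.9 -23.3 -21.1] inner y 30.4
handle y [-8.7 -0.4  7.9] x [-47.7  43.7] 15.519432252647235
```

Tips are at TCP+21 (z≈28) and the handle is centred to within 0.5 mm. I'll go down 24 mm in small steps.

Request:
{"fn": "send_rows", "kwargs": {"hand": [0.06, 0.06, 0.06, 0.06, 0.06], "translation": [[0, 0, 0.008], [0, 0, 0.006], [0, 0, 0.005], [0, 0, 0.003], [0, 0, 0.001]], "yaw": [0, 0, 0, 0, 0]}}

```text
time: 15.97
tcp_pos: [439.7, -333.5, -16.6]
tcp_rot: [0.987, -0.159, -0.0, -0.0]
force: [0.0, 0.5, -0.0]
finger_gap: 60.0
gripper_force: 0.0
```

Request:
{"fn": "send_rows", "kwargs": {"hand": [0.06, 0.06, 0.06], "translation": [[0, 0, 0.001], [0, 0, 0], [0, 0, 0]], "yaw": [0, 0, 0]}}

```text
time: 16.22
tcp_pos: [440.3, -333.8, -16.8]
tcp_rot: [0.987, -0.159, 0.0, -0.0]
force: [1.0, -0.1, -0.1]
finger_gap: 59.9
gripper_force: 0.0
```

Request:
{"fn": "send_rows", "kwargs": {"hand": [0, 0, 0, 0, 0], "translation": [[0, 0, 0.0015], [0, 0, 0], [0, 0, 0], [0, 0, 0], [0, 0, 0]], "yaw": [0, 0, 0, 0, 0], "newtons": 35}}

```text
time: 16.63
tcp_pos: [440.3, -333.8, -18.2]
tcp_rot: [0.987, -0.159, 0.0, 0.0]
force: [0.3, 0.1, 1.4]
finger_gap: 31.3
gripper_force: 0.7
```

Request:
{"fn": "send_rows", "kwargs": {"hand": [0, 0, 0, 0, 0], "translation": [[0, 0, 0], [0, 0, 0], [0, 0, 0], [0, 0, 0], [0, 0, 0]], "yaw": [0, 0, 0, 0, 0]}}

```text
time: 17.05
tcp_pos: [440.3, -333.8, -18.2]
tcp_rot: [0.987, -0.159, 0.0, 0.0]
force: [-0.2, -0.0, 3.5]
finger_gap: 17.6
gripper_force: 35.4
```

Gripped: 17.6 mm opening, 35 N. Lift.

Request:
{"fn": "send_rows", "kwargs": {"hand": [0, 0, 0, 0, 0], "translation": [[0, 0, -0.003], [0, 0, -0.008], [0, 0, -0.012], [0, 0, -0.015], [0, 0, -0.015]], "yaw": [0, 0, 0, 0, 0]}}

```text
time: 17.47
tcp_pos: [440.0, -333.6, 35.8]
tcp_rot: [0.987, -0.159, -0.0, -0.0]
force: [1.4, 0.6, -0.7]
finger_gap: 17.6
gripper_force: 35.0
```

Request:
{"fn": "send_rows", "kwargs": {"hand": [0, 0, 0, 0, 0], "translation": [[0, 0, -0.02], [0, 0, -0.025], [0, 0, -0.025], [0, 0, -0.02], [0, 0, -0.01]], "yaw": [0, 0, 0, 0, 0]}}

```text
time: 17.88
tcp_pos: [441.6, -334.7, 138.5]
tcp_rot: [0.987, -0.159, 0.002, 0.001]
force: [0.5, -0.1, -0.5]
finger_gap: 17.7
gripper_force: 35.0
```

Request:
{"fn": "send_rows", "kwargs": {"hand": [0, 0, 0], "translation": [[0, 0, 0], [0, 0, 0], [0, 0, 0]], "yaw": [0, 0, 0]}}

```text
time: 18.13
tcp_pos: [439.1, -333.3, 133.5]
tcp_rot: [0.987, -0.159, -0.001, -0.0]
force: [-0.2, 0.4, -0.9]
finger_gap: 17.7
gripper_force: 35.0
```

```bash
cat > lens.py <<'E'
from h import *
from scipy.spatial.transform import Rotation as Ro
def lensfit(fn):
    st=arm.get_state();print(st['tcp_pos'].round(1),st['tcp_rot'].round(4),st['joint_pos'].round(2),st['force'].round(1))
    c,p,d=snap('wrist',fn); X=loupe(c,p,d,0).reshape(-1,3)
    L=(X-st['tcp_pos'])@Ro.from_quat(st['tcp_rot']).as_matrix(); ok=d.ravel()>0
    m=ok&(abs(L[:,1])<42)&(L[:,0]>56)&(L[:,0]<140)&(abs(L[:,2]+32)<14)
    A=np.c_[L[m,:2],np.ones(m.sum())]; k=np.linalg.lstsq(A,L[m,2],rcond=None)[0]; r=L[m,2]-A@k; g=abs(r)<3
    k=np.linalg.lstsq(A[g],L[m,2][g],rcond=None)[0]
    print('rim top plane z=',k.round(4),m.sum(),'slope deg',np.degrees(k[:2]).round(2))
    mm=m.reshape(384,512).astype(np.uint8); mm=cv2.morphologyEx(mm,cv2.MORPH_OPEN,np.ones((15,15)))
    h=max(cv2.findContours(mm,0,1)[0],key=cv2.contourArea); e=cv2.fitEllipse(h); print('ellipse',np.round(e[0],1),np.round(e[1],1))
    zc=np.array([92,0,1])@k; print('tool z of top at lens',zc.round(1),'world z',X[m,2].mean().round(1))
    C=onz(c,e[0],st['tcp_pos'][2]-zc); print('lens world',C.round(1),'tool',(Ro.from_quat(st['tcp_rot']).as_matrix().T@(C-st['tcp_pos'])).round(1))
    return c,p,d
E
python3 -c "
from lens import *
lensfit('w8')"
```

```text
[ 439.1 -333.3  133.5] [ 9.872e-01 -1.594e-01 -9.000e-04 -4.000e-04] [ 0.94  0.42 -0.42  1.87  0.21  0.91 -1.47] [-0.2  0.4 -0.9]
rim top plane z= [ 1.87000e-02 -4.00000e-04 -3.29592e+01] 19084 slope deg [ 1.07 -0.02]
ellipse [254.1  62.5] [147.8 154.1]
tool z of top at lens -31.2 world z 164.6
lens world [ 528.  -363.   164.8] tool [ 93.6   0.2 -31.4]
```

Request:
{"fn": "send_rows", "kwargs": {"hand": [0, 0, 0, 0, 0], "translation": [[0, 0, 0], [0, 0, 0], [0, 0, 0], [0, 0, 0], [0, 0, 0]], "yaw": [-0.07, -0.1, -0.12, -0.1, -0.08]}}

```text
time: 18.6
tcp_pos: [439.3, -333.0, 133.0]
tcp_rot: [0.997, 0.078, -0.001, -0.001]
force: [1.0, -0.6, -0.8]
finger_gap: 17.6
gripper_force: 35.0
```

Request:
{"fn": "send_rows", "kwargs": {"hand": [0, 0, 0, 0, 0], "translation": [[0.006, -0.012, 0], [0.006, -0.02, 0], [0.006, -0.026, 0], [0.006, -0.026, 0], [0.006, -0.026, 0]], "yaw": [0, 0, 0, 0, 0]}}

```text
time: 19.02
tcp_pos: [452.9, -217.9, 133.6]
tcp_rot: [0.997, 0.073, -0.001, -0.001]
force: [0.2, 0.3, -1.2]
finger_gap: 17.7
gripper_force: 35.0
```

Request:
{"fn": "send_rows", "kwargs": {"hand": [0, 0, 0, 0, 0], "translation": [[0.006, -0.026, 0], [0.006, -0.026, 0], [0.006, -0.026, 0], [0.006, -0.026, 0], [0.006, -0.026, 0]], "yaw": [0, 0, 0, 0, 0]}}

```text
time: 19.43
tcp_pos: [462.7, -84.9, 133.8]
tcp_rot: [0.997, 0.074, -0.001, -0.001]
force: [0.3, -0.1, -1.8]
finger_gap: 17.8
gripper_force: 35.0
```

Request:
{"fn": "send_rows", "kwargs": {"hand": [0, 0, 0, 0, 0], "translation": [[0.006, -0.026, 0], [0.006, -0.026, 0], [0.006, -0.026, 0], [0.006, -0.026, 0], [0.006, -0.02, 0]], "yaw": [0, 0, 0, 0, 0]}}

```text
time: 19.85
tcp_pos: [473.4, 43.1, 133.9]
tcp_rot: [0.997, 0.075, -0.001, -0.001]
force: [0.8, -1.0, -0.5]
finger_gap: 17.7
gripper_force: 35.0
```

```bash
python3 -c "
from lens import *
lensfit('w9')"
```

```text
[473.4  43.1 133.9] [ 9.972e-01  7.460e-02 -8.000e-04 -6.000e-04] [ 0.45  0.33 -0.69  2.04  0.27  0.86 -1.82] [ 0.8 -1.  -0.5]
rim top plane z= [ 1.87000e-02 -1.10000e-03 -3.30052e+01] 19084 slope deg [ 1.07 -0.06]
ellipse [256.6  64.5] [143.9 161.7]
tool z of top at lens -31.3 world z 165.1
lens world [565.2  55.8 165.2] tool [ 92.6   1.  -31.4]
```

Request:
{"fn": "send_rows", "kwargs": {"hand": [0, 0, 0, 0, 0], "translation": [[0.006, -0.026, 0], [0.006, -0.026, 0], [0.006, -0.026, 0], [0.006, -0.024, 0], [0.005, -0.02, 0]], "yaw": [0, 0, 0, 0, 0]}}

```text
time: 20.32
tcp_pos: [483.9, 167.3, 133.9]
tcp_rot: [0.997, 0.074, -0.001, -0.0]
force: [0.4, 0.3, -0.8]
finger_gap: 17.5
gripper_force: 35.0
```

Request:
{"fn": "send_rows", "kwargs": {"hand": [0, 0, 0, 0, 0], "translation": [[0.003, -0.012, 0], [0.002, -0.007, 0], [0, 0, 0], [0, 0, 0], [0, 0, 0]], "yaw": [0, 0, 0, 0, 0]}}

```text
time: 20.73
tcp_pos: [487.0, 182.7, 134.1]
tcp_rot: [0.997, 0.074, -0.001, 0.001]
force: [0.4, -0.4, -0.4]
finger_gap: 17.5
gripper_force: 35.0
```

Request:
{"fn": "send_rows", "kwargs": {"hand": [0, 0, 0, 0, 0], "translation": [[0, 0, 0], [0, 0, 0], [0, 0, 0], [0, 0, 0], [0, 0, 0]], "yaw": [0, 0, 0, 0, 0]}}

```text
time: 21.15
tcp_pos: [487.5, 183.7, 134.7]
tcp_rot: [0.997, 0.075, 0.0, 0.0]
force: [-0.2, -0.6, -2.3]
finger_gap: 17.6
gripper_force: 35.0
```

```bash
python3 - <<'E'
from lens import *
c,p,d=lensfit('w10')
c2,p2,d2=snap('scene','s10'); c3,p3,d3=snap('top','t10')
o=np.zeros((600,800,3),np.uint8); o[:384,:512]=p; o[384:600,:288]=cv2.resize(p2[205:259,280:352],(288,216),interpolation=cv2.INTER_CUBIC)
o[:240,520:800]=cv2.resize(p3[130:190,160:230],(280,240),interpolation=cv2.INTER_CUBIC)
o[384:600,300:588]=cv2.resize(p[10:172,150:366],(288,216))
cv2.imwrite('pics/fin.png',o[:,:,::-1])
E
```

```text
[487.5 183.7 134.7] [9.972e-01 7.450e-02 1.000e-04 1.000e-04] [ 0.16  0.42 -0.7   1.93  0.34  0.91 -2.13] [-0.2 -0.6 -2.3]
rim top plane z= [ 1.88000e-02 -6.00000e-04 -3.29452e+01] 19070 slope deg [ 1.08 -0.03]
ellipse [253.2  63.9] [144.9 155.8]
tool z of top at lens -31.2 world z 165.9
lens world [579.2 198.  165.9] tool [ 92.9  -0.5 -31.2]
```

View pics/fin.png

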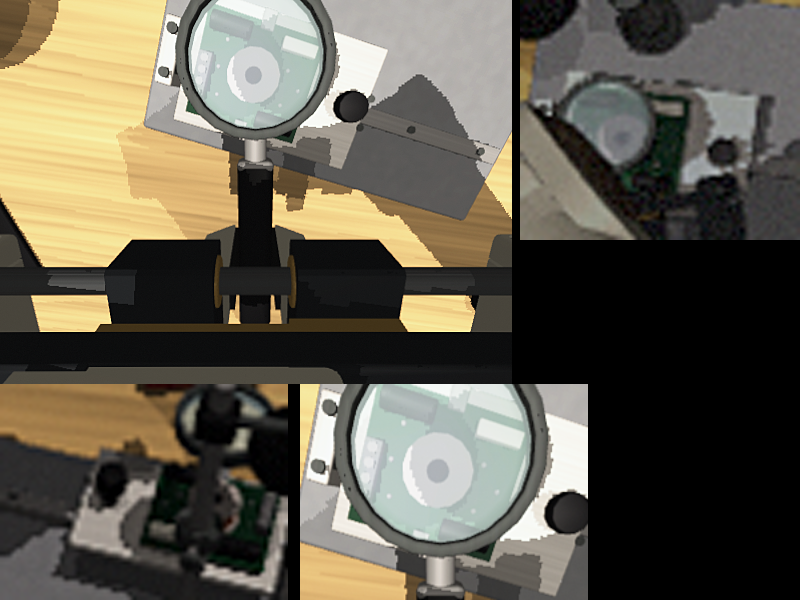

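The final view shows the coil at (253,75), seen through the lens. The rim spans columns 176–338 and is cut off at the frame top, so my ellipse is biased. I'll refit without the border points.

```bash
python3 - <<'E'
from h import *
from scipy.spatial.transform import Rotation as Ro
from scipy.optimize import least_squares
c,p,d=load('w10'); st=arm.get_state(); M=Ro.from_quat(st['tcp_rot']).as_matrix()
X=loupe(c,p,d,0).reshape(-1,3);L=(X-st['tcp_pos'])@M
m=(d.ravel()>0)&(abs(L[:,1])<45)&(L[:,0]>40)&(L[:,0]<140)&(abs(L[:,2]+31)<9)
mm=cv2.morphologyEx(m.reshape(384,512).astype(np.uint8),cv2.MORPH_OPEN,np.ones((25,25)))
h=max(cv2.findContours(mm,0,1)[0],key=cv2.contourArea)[:,0]; h=h[(h[:,1]>2)&((h[:,1]<122))]
W=np.array([onz(c,q,165)[:2] for q in h])
r=least_squares(lambda a:np.hypot(*(W-a[:2]).T)-a[2],[580,198,36],loss='soft_l1').x
print('rim centre, radius',r.round(1),'tool',(M.T@(np.array([*r[:2],165])-st['tcp_pos'])).round(1))
print('coil via lens view',onz(c,(253.5,75),81).round(1),'dz bench fit:')
m2=(d.ravel()>0)&(abs(X[:,2])<8); A=np.c_[L[m2][:,:2],np.ones(m2.sum())];k=np.linalg.lstsq(A,L[m2,2],rcond=None)[0];print(np.degrees(k[:2]).round(2))
E
```

```text
rim centre, radius [576.3 209.5  19.5] tool [ 91.7 -12.  -30.3]
coil via lens view [580.7 198.4  81. ] dz bench fit:
[ 0.05 -0.01]
```

```bash
python3 - <<'E'
from h import *
from scipy.spatial.transform import Rotation as Ro
c,p,d=load('w10'); st=arm.get_state(); M=Ro.from_quat(st['tcp_rot']).as_matrix()
T=lambda u,v,z=165.5:(M.T@(onz(c,(u,v),z)-st['tcp_pos'])).round(1)
print('bottom',T(257,137),'left',T(176.5,52),'right',T(337.5,52),'coil',T(253.5,75,81))
a=np.linspace(0,2*np.pi,73)
for x0 in(93,95,97):
    C=st['tcp_pos']+(M@np.array([x0+36*np.cos(a),0.5+36*np.sin(a),-30.8+0*a]).reshape(3,-1)).T; q=proj(c,C); print(x0,'u',q[:,0].min().round(1),q[:,0].max().round(1),'v max',q[:,1].max().round(1))
g=p.astype(int).sum(2); print([ (u,int(g[u_,u]) if 0 else [int(x) for x in g[125:145,u]]) for u in(235,) for u_ in(0,)])
print('row52 L',g[52,168:186].tolist(),'R',g[52,328:346].tolist())
E
```

```text
bottom [ 60.3   1.6 -30.8] left [ 97.9 -34.4 -30.8] right [ 97.9  37.5 -30.8] coil [94.4 -0.3 53.7]
93 u 174.7 334.7 v max 143.8
95 u 174.3 335.0 v max 139.7
97 u 174.0 335.4 v max 135.5
[(235, [252, 30, 193, 301, 311, 318, 320, 309, 305, 300, 293, 233, 158, 181, 173, 172, 172, 168, 169, 172])]
row52 L [742, 742, 743, 744, 746, 755, 765, 450, 260, 285, 302, 304, 311, 321, 317, 306, 249, 81] R [324, 329, 316, 306, 294, 274, 251, 179, 389, 403, 730, 749, 738, 735, 735, 735, 735, 736]
```

The rim centre is at tool (96.3, 1.2) and the coil at (94.5, −0.5). A small trim, then settle and check.

Request:
{"fn": "send_rows", "kwargs": {"hand": [0, 0, 0, 0, 0], "translation": [[-0.001, -0.001, -0.0005], [-0.001, -0.0007, 0], [0, 0, 0], [0, 0, 0], [0, 0, 0]], "yaw": [0, 0, 0, 0, 0]}}

```text
time: 21.72
tcp_pos: [485.1, 185.5, 135.2]
tcp_rot: [0.997, 0.075, 0.0, 0.0]
force: [0.3, -0.3, -0.4]
finger_gap: 17.6
gripper_force: 35.0
```

Request:
{"fn": "send_rows", "kwargs": {"hand": [0, 0, 0, 0, 0], "translation": [[0, 0, 0], [0, 0, 0], [0, 0, 0], [0, 0, 0], [0, 0, 0]], "yaw": [0, 0, 0, 0, 0]}}

```text
time: 22.13
tcp_pos: [485.1, 185.4, 135.1]
tcp_rot: [0.997, 0.075, -0.0, 0.0]
force: [-0.2, -0.6, -0.3]
finger_gap: 18.0
gripper_force: 35.0
```

Request:
{"fn": "send_rows", "kwargs": {"hand": [0, 0, 0, 0, 0], "translation": [[0, 0, 0], [0, 0, 0], [0, 0, 0], [0, 0, 0], [0, 0, 0]], "yaw": [0, 0, 0, 0, 0]}}

```text
time: 22.55
tcp_pos: [485.1, 185.4, 135.1]
tcp_rot: [0.997, 0.075, -0.0, 0.0]
force: [0.6, 0.2, -1.6]
finger_gap: 17.4
gripper_force: 35.0
```

```bash
python3 - <<'E'
from lens import *
c,p,d=lensfit('w11'); st=arm.get_state(); print(np.abs(st['qvel']).max(),st['time'],st['gripper_force'])
M=Ro.from_quat(st['tcp_rot']).as_matrix()
# white bobbin's dark hole through lens
g=p.astype(int).sum(2); sub=g[55:95,235:275]; hole=sub<np.percentile(sub,6); v,u=np.where(hole); print('hole',u.mean()+235,v.mean()+55,'coil tool',(M.T@(onz(c,(u.mean()+235,v.mean()+55),81)-st['tcp_pos'])).round(1))
E
```

```text
[485.1 185.4 135.1] [ 0.9972  0.0748 -0.      0.    ] [ 0.16  0.41 -0.7   1.94  0.34  0.91 -2.13] [ 0.6  0.2 -1.6]
rim top plane z= [ 1.85000e-02 -1.00000e-03 -3.29791e+01] 19075 slope deg [ 1.06 -0.06]
ellipse [252.9  61.8] [137.2 162.4]
tool z of top at lens -31.3 world z 166.4
lens world [577.8 200.1 166.4] tool [ 93.8  -0.7 -31.3]
0.00155090395377687 22.6 34.9933522939682
hole 257.0120481927711 72.57831325301206 coil tool [96.   1.9 54.2]
```

The coil is at tool (96.0, 1.9) and the lens at (96.3, 1.2). The rim top reads 166.4 against the collar's 166.3, and the arm is still.

```bash
python3 -c "
from cell import arm
print(arm.hand_in())"
```

```text
the job is handed in; nothing more can be done
None
```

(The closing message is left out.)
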